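Set the right swing stop for the bao blank at the rail

ROBOT

A 6-joint arm with a two-finger parallel gripper is mounted at the origin on the work surface. World frame = base frame: x ahead of the robot, y to its left, z up, the work surface at z = 0. Lengths are in mm, angles in rad, forces in N, time in s.
With the tool pointing down it reaches from about 275 to 750 mm from the base axis. Payload 10.2 kg.
Tool frame: the origin (TCP) lies between the finger pads; the fingertips stand 8 mm ahead of it and the grasp point (between the pads) lies 11 mm behind it; z points along the fingers, y is the line along which they close (so a half turn about z gives the same grasp; the last joint's range is limited). The gripper opens to 85 mm and grips with 20 to 120 N. Pads are 22 mm wide; open, the fingers measure 114 mm over their backs; the gripper's body (76 mm by 85 mm) begins 54 mm behind the grasp point. The pads swing forward as they close: fully open they stand 13 mm farther back than shut.
Start: joints at [-1.378, 0.313, 1.498, -0, 1.331, -0.223], TCP at [212.047, -480.278, 239.294] pointing down, gripper open.
Joint ranges: [-2.94, 2.94], [-0.97, 2.17], [0.19, 2.56], [-1.23, 4.37], [0.02, 3.11], [-2.88, 2.88]. Speed limits (rad/s): [2.39, 2.39, 3.01, 3.14, 3.14, 3.14].

INTERFACE

Orientations are given as a unit quaternion [w, x, y, z].
In Python, from rig import * gives the robot as it stands.
- The arm moves only by the shell command python3 -m handwheel 'ROWS' [FORCE]. ROWS is JSON, a list that holds one entry, the list of rows, each a list of 7 numbers: the shift along the world's x, y, z in mm, then the turn, a rotation vector about the world's x, y, z in degrees, then the opening, from -1 (shut) to 1 (fully open). A call has 1 to 8 rows; each row shifts and turns the commanded pose from where the row before left it; what a row does not reach is not made up. A row lasts 1/8 s, in which the tool goes at most 62.5 mm and 10.7 degrees, less where a joint would pass 70% of its speed; a pose out of reach is approached as far as the arm can. A call is refused whole if a number of a shift passes 62.5 or a number of a turn 10.7, either way. A call with a gripper value outside its range is refused whole. The fingers move at their own pace and stop on an object; FORCE is the grip in N (left out, the last holds). Time passes only in rows, so rows that do not move let the fingers close. It gives the time, the measured TCP pose, the force, the opening and the grip force at its end, in the units of the state.
- sense(): the state, without advancing time (a new reading comes with each control period).
- capture(name): name is "side" or "top"; returns a dict with "image" (480x640x3 uint8, red, green, blue), "fx", "fy", "cx", "cy" (pixels), "rvec" (rotation vector, rad) and "tvec" (3), from world to camera coordinates, as OpenCV has them. Camera axes: x right, y down, z forward; pixel columns grow to the right and rows downward; lengths in mm; the calibration is good to about 2 mm. A picture is of the moment at which its call begins. There is no depth.
- finish_job(): hands the job in; it is judged then, once.
The state is a dict: "time_s": time; "joints": joint angles; "dq": joint speeds; "tau": joint torques, N m; "eef_pos": TCP position; "ee_rot": TCP orientation; "force": force on the tool from outside, world axes, zero at the start; "wrist_torque": the same for the moment, N m; "grip_width": opening from 0.0 (shut) to 1.0 (fully open); "grip_force": force on a finger pad.
Only numpy, scipy, OpenCV 4.12 (cv2) and the standard library are available. Lean on these libraries where they do the work, as an engineer would, in place of code of your own. Each camera call takes 0.05 s, during which the arm holds its last target. There are 200 camera calls.

TASK

See which bao blank lies at the marking-out rail: the long one needs the left-hand stop (nearer the drill), the short one the right-hand stop. Swing that stop fully out to its end, square across the rail, then slide the blank along, without lifting it, until it lies flat against the rail and its end is home against the stop, pressed for a moment with about 10 N and never more than 30 N. Leave it there, and leave the other stop parked and the other blank and the mallet where they are.

Things in the scene. Friction and masses are not known exactly. Their poses are not given: they have to be found in the camera images.
- rail: low dark steel fence fixed on the bench, 640 mm long (y -360 to +280), 25 thick, 28 high, two swing stops on pivots behind it. Origin on the bench at the foot of the face towards the robot; z up, y along the rail to the left (towards the bench drill), x away from the robot. The blank's long side goes against the face x = 0, from the -x side (its centre then at x -40 mm)
- left_stop (a joint): hinge of the left-hand stop (for the long blank), rad: 0 = arm behind the rail, parallel, pointing right (rail -y); grows as it swings over the rail towards the robot (clockwise from above) to 1.571, a hard end, square across the rail; negative = parked further back (to -0.6 at most). Stiff: 4 to 5 N at the knob moves it and it stays put. Axis at rail x +45, y +210 mm.
- right_stop (a joint): hinge of the right-hand stop (for the short blank), rad: 0 = arm behind the rail, parallel, pointing right (rail -y); grows as it swings over the rail towards the robot (clockwise from above) to 1.571, a hard end, square across the rail; negative = parked further back (to -0.6 at most). Stiff: 4 to 5 N at the knob moves it and it stays put. Axis at rail x +45, y +20 mm.
- left_stop_knob (a point): top centre of the upright wooden knob on the left-hand stop's arm: 26 mm diameter, from z 50 to 88 mm, 108 mm from the hinge axis. The arm is a flat steel bar 20 mm wide, from z 32 to 50 mm, passing over the rail, its tip 130 mm from the axis
- right_stop_knob (a point): the same on the right-hand stop's arm
- left_pad (a point): pale metal pad 60 x 16 mm, 6 mm thick, on the left-hand stop's arm; this point is in the middle of the face that meets the blank's end, 85 mm from the hinge axis, at z 41 mm. With the stop fully out this face is square to the rail, looks to rail -y, and lies 16 mm to the right of the hinge axis (rail y +194 mm)
- right_pad (a point): the same on the right-hand stop's arm (fully out: rail y +4 mm)
- long_blank: dark hardwood block, 190 mm along its y, 80 along x, 50 high, about 0.5 kg, two rows of four dots; origin at the centre of its underside. Either it or the short one lies at the rail, right of both stops, at a gap of 10 to 50 mm and a little askew; the other lies as stock left, about 160 mm on the robot's side of the rail. Its +y end goes to the stop
- short_blank: the same but 130 mm along its y, about 0.35 kg, with two rows of two dots
- mallet: wooden mallet, head 110 mm long and 66 mm thick, origin under the head; its handle runs 180 mm along its -x; leave alone
Mind the look-alikes: they are no part of the job. What is shaped like the short_blank but purple or white is not meant. What is shaped like the long_blank but turquoise is not meant.

How it is judged (in metres and radians):
On the way, in this order (a step that is already met when the one before it is completed fails the run):
1. the stop meant for the blank at the rail is swung fully out (1.48 rad or more) (((x of long_blank in the frame of rail above -0.13 m and value of joint left_stop above 1.48 rad) or (x of short_blank in the frame of rail above -0.13 m and value of joint right_stop above 1.48 rad))), for 0.2 s.
2. the blank at the rail is pressed against that stop with more than 5 N for 0.2 s (((x of long_blank in the frame of rail above -0.13 m and value of joint left_stop above 1.48 rad and contact force between long_blank and left_stop above 5 N) or (x of short_blank in the frame of rail above -0.13 m and value of joint right_stop above 1.48 rad and contact force between short_blank and right_stop above 5 N))), for 0.2 s.
At the end, for the whole second after the job is handed in: The stop meant for the blank at the rail is fully out (over 1.48 rad), the other below 0.4 rad; the blank stands on the bench at rest, its end within 4 mm of the pad and its long side along the rail within 6 mm and 0.05 rad; the stock blank is within 20 mm and the mallet within 30 mm of its start (((x of long_blank in the frame of rail above -0.13 m and value of joint left_stop above 1.48 rad and value of joint right_stop below 0.4 rad and y of left_pad in the frame of long_blank between 0.092 and 0.099 m and x of long_blank in the frame of rail above -0.046 m and angle between the y axis of long_blank and the y axis of rail, either way round below 0.05 rad and height (world z) of long_blank below 0.006 m and angle between long_blank's own z axis and vertical below 0.05 rad and linear speed of long_blank below 0.01 m/s and distance of short_blank from where it was at the start of the episode below 0.02 m and distance of mallet from where it was at the start of the episode below 0.03 m) or (x of short_blank in the frame of rail above -0.13 m and value of joint right_stop above 1.48 rad and value of joint left_stop below 0.4 rad and y of right_pad in the frame of short_blank between 0.062 and 0.069 m and x of short_blank in the frame of rail above -0.046 m and angle between the y axis of short_blank and the y axis of rail, either way round below 0.05 rad and height (world z) of short_blank below 0.006 m and angle between short_blank's own z axis and vertical below 0.05 rad and linear speed of short_blank below 0.01 m/s and distance of long_blank from where it was at the start of the episode below 0.02 m and distance of mallet from where it was at the start of the episode below 0.03 m))); the robot touches nothing.
It fails at once if the blank presses on a stop with more than 30 N (contact force between any of long_blank, short_blank and left_stop above 30 N or contact force between any of long_blank, short_blank and right_stop above 30 N).
It fails at once if a blank is lifted more than 15 mm off the bench or tipped over 0.3 rad (height (world z) of any of long_blank, short_blank above 0.015 m or angle between any of long_blank, short_blank's own z axis and vertical above 0.3 rad).
It fails at once if the stop not meant for the blank at the rail is swung out past 0.4 rad ((x of long_blank in the frame of rail above -0.13 m and value of joint right_stop above 0.4 rad) or (x of short_blank in the frame of rail above -0.13 m and value of joint left_stop above 0.4 rad)).
It fails at once if the stock blank is moved more than 20 mm ((x of long_blank in the frame of rail above -0.13 m and distance of short_blank from where it was at the start of the episode above 0.02 m) or (x of short_blank in the frame of rail above -0.13 m and distance of long_blank from where it was at the start of the episode above 0.02 m)).
It fails at once if the mallet is moved more than 30 mm (distance of mallet from where it was at the start of the episode above 0.03 m).
It also fails if it takes over 72 s, if anything falls off the work surface, if the arm or the gripper's body presses on something with over 40 N, if the wrist force passes 120 N, or if a joint passes its speed limit or range.

## Working session

There is one attempt and no reset: what is moved stays moved. The work goes in short steps, Python scripts to look and compute and a shell command to move; the robot and the scene stay as the last step left them, time stands still between calls to the robot, and variables do not carry over. Pictures are saved under pics/ and viewed, at most 10 in all, crops included, and the job is handed in when it is done.

```bash
mkdir -p pics
python3 - <<'E'
from rig import *
import cv2
for n in("top","side"):
    c=capture(n); cv2.imwrite(f"pics/{n}0.png",c["image"][:,:,::-1]); print(n,{k:v for k,v in c.items() if k!="image"})
s=sense(); print(s["eef_pos"],s["ee_rot"],s["force"],s["time_s"])
E
```

```text
top {'fx': 465.1122566515226, 'fy': 465.1122566515226, 'cx': 323.5096701426444, 'cy': 236.93937903273414, 'rvec': array([ 2.15481459, -2.04781795,  0.2336872 ]), 'tvec': array([ -28.00925069,  470.28028613, 1313.77905369])}
side {'fx': 481.26745156223006, 'fy': 481.26745156223006, 'cx': 315.05086061928085, 'cy': 237.88115431234633, 'rvec': array([ 0.38721045, -2.76630915,  1.14093304]), 'tvec': array([ 462.49309322,  137.78188641, 1216.51735768])}
[ 212.00103397 -480.06117232  238.79443337] [-5.86118168e-04  9.78464178e-01  2.06415865e-01  4.94641852e-06] [ 0.02027696 -0.1840998   0.30323172] 0.1
```

View pics/top0.png

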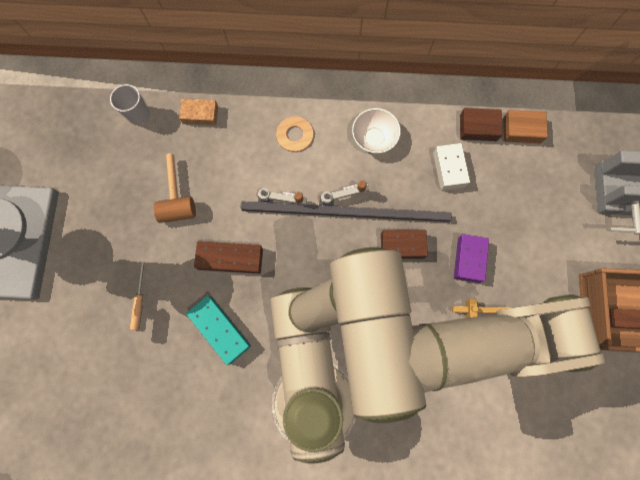

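View pics/side0.png

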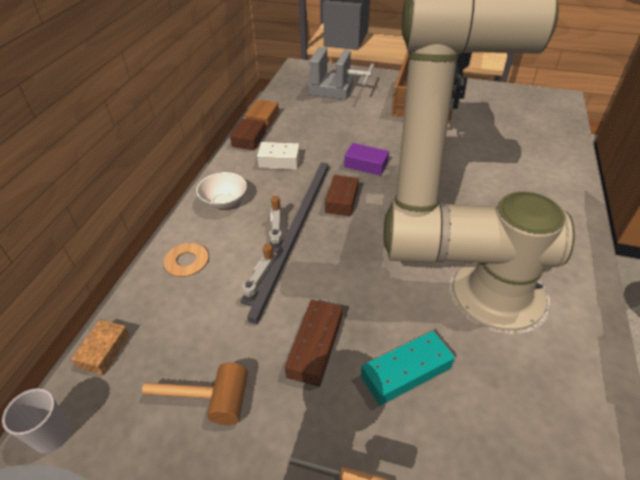

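Top view: the rail runs from (242,207) to (452,217). A dark blank is at the rail at (404,243) and a longer dark one lies left as stock at (228,257). Look-alikes are purple (472,258), white (452,166) and turquoise (218,330), plus dark and orange offcuts at (482,124) and (526,126). The blank at (404,243) looks like the short one: dark, right of both stops and near the rail. If so, the right stop is the one to use (pivot (327,198), knob (362,186)). Next I'll measure, and confirm with a crop.

```bash
cat > h.py <<'E'
from rig import *
import cv2, numpy as np
def cast(c,uv,z):
    R=cv2.Rodrigues(np.array(c["rvec"]))[0]; K=np.array([[c["fx"],0,c["cx"]],[0,c["fy"],c["cy"]],[0,0,1]])
    o=-R.T@c["tvec"]; uv=np.atleast_2d(np.float64(uv)); d=(R.T@np.linalg.inv(K)@np.c_[uv,np.ones(len(uv))].T).T
    return o+d*((z-o[2])/d[:,2])[:,None]
def tri(a,ua,b,ub):
    P=[]
    for c in(a,b):
        K=np.array([[c["fx"],0,c["cx"]],[0,c["fy"],c["cy"]],[0,0,1]]); P.append(K@np.c_[cv2.Rodrigues(np.array(c["rvec"]))[0],c["tvec"]])
    X=cv2.triangulatePoints(P[0],P[1],np.float64(ua).reshape(2,1),np.float64(ub).reshape(2,1)); return (X[:3]/X[3]).ravel()
def crop(c,x,y,w,h,s,name): cv2.imwrite("pics/"+name,cv2.resize(c["image"][y:y+h,x:x+w,::-1],None,fx=s,fy=s,interpolation=cv2.INTER_CUBIC))
E
python3 - <<'E'
from h import *
t=capture("top"); s=capture("side")
a=cv2.resize(t["image"][170:280,230:470,::-1],None,fx=3.3,fy=3.3,interpolation=cv2.INTER_CUBIC)
b=cv2.resize(s["image"][150:330,230:390,::-1],None,fx=1.3,fy=1.3,interpolation=cv2.INTER_CUBIC)
o=np.zeros((a.shape[0]+b.shape[0],a.shape[1],3),np.uint8); o[:a.shape[0]]=a; o[a.shape[0]:,:b.shape[1]]=b
b2=cv2.resize(s["image"][170:220,315:370,::-1],None,fx=4.5,fy=4.5,interpolation=cv2.INTER_CUBIC); o[a.shape[0]:a.shape[0]+b2.shape[0],300:300+b2.shape[1]]=b2
cv2.imwrite("pics/c1.png",o)
h=cv2.cvtColor(t["image"],cv2.COLOR_RGB2HSV)
for n,(x,y,w,hh) in dict(short=(375,222,60,42),long=(185,232,85,50)).items():
    r=t["image"][y:y+hh,x:x+w].astype(int); m=((r[...,0]-r[...,2]>25)&(r[...,0]<130)).astype(np.uint8)
    cs=max(cv2.findContours(m,0,1)[0],key=cv2.contourArea); q=cv2.minAreaRect(cs); bx=cv2.boxPoints(q)+[x,y]
    print(n,q,bx.round(1).tolist(),cast(t,bx,50).round(0).tolist())
e=np.array([[242,207],[452,217]]); print("rail mid z28",cast(t,e,28).round(1))
E
```

```text
short ((29.0, 23.5), (58.0, 35.0), 0.0) [[375.0, 263.0], [375.0, 228.0], [433.0, 228.0], [433.0, 263.0]] [[402.0, -158.0, 50.0], [507.0, -155.0, 50.0], [515.0, -326.0, 50.0], [410.0, -326.0, 50.0]]
long ((42.08024597167969, 24.356508255004883), (67.2031478881836, 28.98135757446289), 4.014174938201904) [[192.5, 268.5], [194.6, 239.5], [261.6, 244.3], [259.6, 273.2]] [[359.0, 370.0, 50.0], [444.0, 374.0, 50.0], [440.0, 176.0, 50.0], [355.0, 175.0, 50.0]]
rail mid z28 [[ 557.2  248.    28. ]
 [ 558.5 -389.    28. ]]
```

View pics/c1.png

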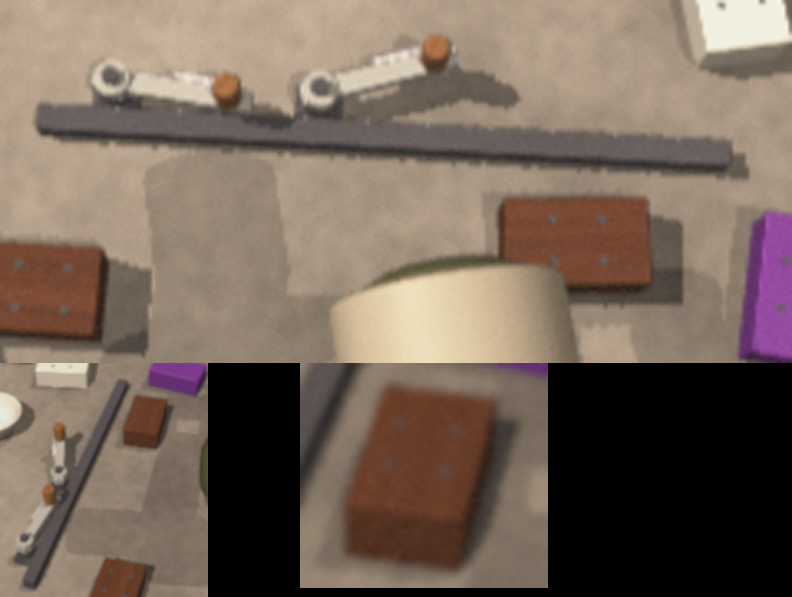

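The blank at the rail has two rows of two dots (crop 500–650, 198–290), so it is the short blank. The right stop is the one to swing: pivot at full-image px (327,198), knob (362,186). Next, a precise fit.

Run:
```python
from h import *
t=capture("top"); s=capture("side")
R=cv2.Rodrigues(np.array(t["rvec"]))[0]; print("cam",(-R.T@t["tvec"]).round())
f=lambda u:np.array(u)/3.3+[230,170]-0.35
print("blank top corners",cast(t,f([[502,198],[648,198],[652,286]]),50).round(1).tolist())
h=cv2.cvtColor(t["image"],cv2.COLOR_RGB2HSV)
k=((h[...,0]>5)&(h[...,0]<18)&(h[...,1]>130)&(h[...,2]>110)).astype(np.uint8)
hs=cv2.cvtColor(s["image"],cv2.COLOR_RGB2HSV)
ks=((hs[...,0]>5)&(hs[...,0]<18)&(hs[...,1]>130)&(hs[...,2]>90)).astype(np.uint8)
for im,lo,hi in((k,(285,170),(375,210)),(ks,(255,185),(290,265))):
    n,l,st,ce=cv2.connectedComponentsWithStats(im)
    for i in range(1,n):
        if st[i,4]>20 and lo[0]<ce[i][0]<hi[0] and lo[1]<ce[i][1]<hi[1]: print(st[i],ce[i].round(1),(cast(t,ce[i],80).round(1) if im is k else ''))
print("pivots z~55",cast(t,f([[111,81],[320,91]]),55).round(1).tolist())
# rail rows along columns
v=t["image"].astype(int).max(2); g=[]
for u in (250,260,350,380,400,420,440):
    col=v[200:228,u]; g.append((u,col.tolist()))
for a in g: print(a)
```

```text
cam [ 168.  -15. 1385.]
blank top corners [[502.7, -174.9, 50.0], [509.4, -305.7, 50.0], [429.3, -309.3, 50.0]]
[359 181   7   7  41] [361.9 184.4] [[ 629.8 -109.6   80. ]]
[295 193   7   7  40] [298.1 196. ] [[584.4  76.6  80. ]]
[272 196   7  13  73] [275.2 202.1] 
[264 244   8  15  93] [267.5 250.5] 
pivots z~55 [[592.5, 182.7, 55.0], [592.8, -7.2, 55.0]]
(250, [180, 150, 114, 105, 105, 107, 107, 108, 104, 83, 54, 84, 114, 159, 180, 185, 184, 185, 182, 186, 183, 184, 185, 184, 185, 185, 185, 185])
(260, [93, 96, 97, 107, 106, 108, 106, 109, 107, 87, 65, 67, 94, 124, 163, 183, 187, 186, 185, 186, 184, 185, 182, 182, 181, 179, 175, 174])
(350, [108, 111, 112, 107, 111, 143, 136, 109, 108, 107, 109, 110, 105, 105, 84, 56, 61, 99, 141, 165, 167, 166, 170, 168, 169, 166, 165, 165])
(380, [101, 104, 137, 155, 157, 158, 158, 156, 135, 110, 102, 105, 105, 105, 104, 101, 80, 53, 74, 101, 145, 164, 167, 167, 164, 165, 166, 161])
(400, [171, 170, 168, 168, 162, 164, 162, 162, 161, 134, 106, 103, 103, 104, 105, 104, 105, 79, 55, 75, 98, 135, 155, 152, 150, 148, 153, 154])
(420, [170, 168, 167, 171, 162, 163, 163, 163, 161, 161, 139, 111, 102, 102, 105, 104, 103, 100, 80, 52, 72, 93, 137, 158, 160, 154, 157, 153])
(440, [173, 174, 174, 175, 174, 173, 173, 171, 174, 171, 168, 148, 113, 104, 104, 103, 104, 107, 106, 81, 54, 67, 96, 140, 162, 161, 159, 161])
```

```bash
python3 - <<'E'
from h import *
t=capture("top")
print(cast(t,[[250,209.3],[350,214.3],[440,219.3]],28).round(1).tolist())
E
python3 -m handwheel '[[[35,31,0,0,0,7.2,1],[35,31,0,0,0,7.2,1],[35,31,0,0,0,7.2,1],[35,31,0,0,0,7.2,1],[35,31,0,0,0,7.2,1],[35,31,0,0,0,7.2,1],[35,31,0,0,0,7.2,1],[35,31,0,0,0,7.2,1]]]' 20
python3 -m handwheel '[[[35,31,0,0,0,7.2,0.2],[35,31,0,0,0,7.2,0.2],[35,31,0,0,0,7.2,0.2],[33,29,0,0,0,7.2,0.2],[0,0,0,0,0,0,0.2],[0,0,0,0,0,0,0.2]]]' 20
```

```text
[[551.2, 223.1, 28.0], [551.1, -80.4, 28.0], [549.4, -352.6, 28.0]]
time_s: 1.35
eef_pos: [493.1, -231.1, 239.3]
ee_rot: [0.0, 0.757, 0.654, 0.0]
force: [-0.1, -0.5, 0.6]
grip_width: 0.999
grip_force: 0.0
time_s: 2.1
eef_pos: [629.7, -110.6, 239.1]
ee_rot: [-0.0, 0.572, 0.82, -0.0]
force: [0.3, -0.3, -0.4]
grip_width: 0.599
grip_force: 0.0
```

```bash
python3 -m handwheel '[[[0,0,-40,0,0,0,0.2],[0,0,-40,0,0,0,0.2],[0,0,-40,0,0,0,0.2],[0,0,-25,0,0,0,0.2],[0,0,-15,0,0,0,0.2],[0,0,-15,0,0,0,0.2],[0,0,0,0,0,0,0.2]]]' 20
python3 - <<'E'
from h import *
t=capture("top");s=capture("side")
a=cv2.resize(t["image"][140:260,270:430,::-1],(640,480)); b=cv2.resize(s["image"][150:270,230:330,::-1],(160,192))
crop(s,220,150,130,100,6,"c2.png")
E
```

```text
time_s: 2.98
eef_pos: [629.7, -110.4, 63.8]
ee_rot: [-0.001, 0.572, 0.82, -0.0]
force: [0.1, 0.2, 0.4]
grip_width: 0.599
grip_force: 0.0
```

View pics/c2.png

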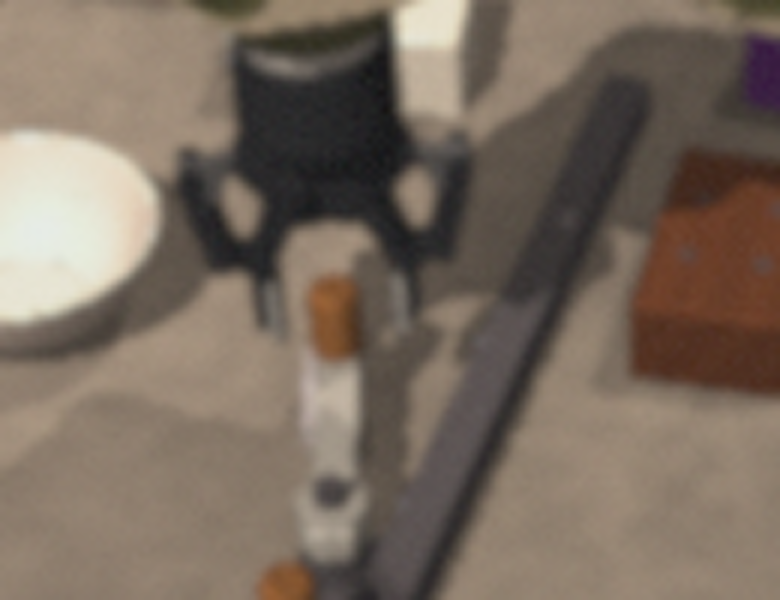

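The knob, crop (335,315), sits between the pads at (270,300) and (400,300). Closing on it now.

```bash
python3 -m handwheel '[[[0,0,0,0,0,0,-1],[0,0,0,0,0,0,-1],[0,0,0,0,0,0,-1],[0,0,0,0,0,0,-1]]]' 30
python3 - <<'E'
import numpy as np
# arc rows: pivot P, start K angle
P=np.array([593.,-7.]);K=np.array([629.7,-110.4]);r=np.hypot(*(K-P));a0=np.degrees(np.arctan2(*(K-P)[::-1]));print(r,a0)
a=np.linspace(a0,-180,16);X=P+108*np.c_[np.cos(np.radians(a)),np.sin(np.radians(a))];X[0]=K
print(np.diff(X,axis=0).round(1).tolist(),a[1]-a[0])
E
```

```text
time_s: 3.58
eef_pos: [630.6, -110.4, 65.3]
ee_rot: [0.001, 0.572, 0.82, 0.0]
force: [0.3, 1.0, 5.5]
grip_width: 0.295
grip_force: 29.6
109.719870579581 -70.45858245240821
[[-13.8, -2.1], [-13.6, -2.1], [-13.8, -0.3], [-13.7, 1.4], [-13.4, 3.2], [-12.9, 4.8], [-12.2, 6.4], [-11.2, 7.9], [-10.1, 9.3], [-8.9, 10.5], [-7.5, 11.6], [-5.9, 12.4], [-4.3, 13.1], [-2.6, 13.5], [-0.9, 13.7]] -7.302761169839457
```

```bash
python3 -m handwheel '[[[-13,-4,0,0,0,-7.3,-1],[-13.6,-2.1,0,0,0,-7.3,-1],[-13.8,-0.3,0,0,0,-7.3,-1],[-13.7,1.4,0,0,0,-7.3,-1],[0,0,0,0,0,0,-1]]]' 30
```

```text
time_s: 4.2
eef_pos: [575.6, -113.6, 65.2]
ee_rot: [-0.001, 0.761, 0.649, 0.001]
force: [-2.1, 9.5, 8.5]
grip_width: 0.292
grip_force: 30.7
```

```bash
python3 -m handwheel '[[[-13.4,4.5,0,0,0,-7.3,-1],[-12.9,5.3,0,0,0,-7.3,-1],[-12.2,6.4,0,0,0,-7.3,-1],[-11.2,7.9,0,0,0,-7.3,-1],[-10.1,9.3,0,0,0,-7.3,-1],[-8.9,10.5,0,0,0,-7.3,-1],[0,0,0,0,0,0,-1]]]' 30
```

```text
time_s: 5.08
eef_pos: [507.0, -70.5, 65.1]
ee_rot: [-0.0, 0.948, 0.319, 0.0]
force: [-2.5, 3.9, 8.8]
grip_width: 0.291
grip_force: 31.0
```

```bash
python3 -m handwheel '[[[-7.5,11.6,0,0,0,-7.3,-1],[-5.9,12.4,0,0,0,-7.3,-1],[-4.3,13.1,0,0,0,-7.3,-1],[-2.6,13.5,0,0,0,-7.3,-1],[-0.9,13.7,0,0,0,-7.3,-1],[0,2,0,0,0,0,-1],[0,0,0,0,0,0,-1]]]' 30
```

```text
time_s: 5.95
eef_pos: [485.2, -5.0, 65.1]
ee_rot: [0.0, 1.0, 0.006, -0.001]
force: [-9.2, -0.0, 14.4]
grip_width: 0.292
grip_force: 31.5
```

```bash
python3 -m handwheel '[[[0.5,2,0,0,0,0,-1],[0.5,2,0,0,0,0,-1],[0,2,0,0,0,0,-1],[0,0,0,0,0,0,-1]]]' 30
```

```text
time_s: 6.45
eef_pos: [485.5, -3.0, 65.0]
ee_rot: [0.003, 1.0, 0.007, -0.002]
force: [-19.6, -30.4, 15.4]
grip_width: 0.289
grip_force: 33.0
```

The stop is on its hard end: 30 N reaction at y≈-3. Release and lift, then look.

```bash
python3 -m handwheel '[[[0,-2.5,0,0,0,0,-1],[0,0,0,0,0,0,0.2],[0,0,0,0,0,0,0.2],[0,0,0,0,0,0,0.2],[0,0,15,0,0,0,0.2],[0,0,50,0,0,0,0.2],[0,0,50,0,0,0,0.2]]]' 30
python3 -m handwheel '[[[-50,0,0,0,0,0,1],[-50,0,0,0,0,0,1],[-50,0,0,0,0,0,1],[-35,0,0,0,0,0,1]]]' 30
python3 - <<'E'
from h import *
t=capture("top")
crop(t,230,150,240,160,3.3,"c3.png")
E
```

```text
time_s: 7.32
eef_pos: [486.9, -1.4, 181.6]
ee_rot: [0.0, 1.0, 0.006, 0.0]
force: [1.3, -0.8, -0.3]
grip_width: 0.599
grip_force: 0.0
time_s: 7.82
eef_pos: [300.4, -1.2, 179.9]
ee_rot: [0.0, 1.0, 0.006, 0.001]
force: [0.6, -0.9, 0.5]
grip_width: 1.004
grip_force: 0.0
```

View pics/c3.png

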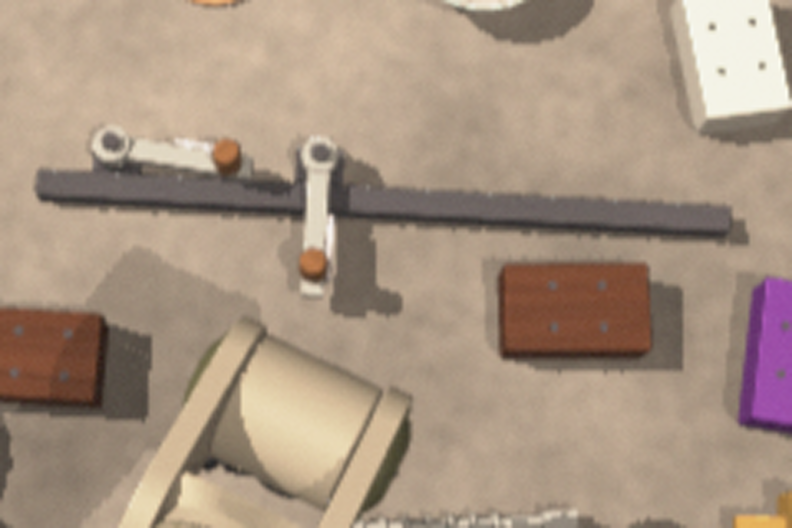

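The right stop stands square across the rail (knob at crop (313,263)), the left stop is still parked, and the blank is undisturbed. Next, approach the blank's near side with the open fingers spread along y.

```bash
python3 - <<'E'
from h import *
t=capture("top")
f=lambda u:np.array(u)/3.3+[230,150]-0.35
print(cast(t,f([[502,265],[649,264],[651,352],[504,352]]),50).round(1).tolist(), cast(t,f([[740,422]]),50).round())
E
python3 -m handwheel '[[[14,-40,0,0,0,0,1],[14,-40,0,0,0,0,1],[14,-40,0,0,0,0,1],[14,-40,0,0,0,0,1],[14,-40,0,0,0,0,1],[10,-41,0,0,0,0,1],[0,0,0,0,0,0,1]]]' 30
```

```text
[[501.7, -174.9, 50.0], [509.4, -306.6, 50.0], [429.3, -308.4, 50.0], [422.6, -178.5, 50.0]] [[ 371. -386.   50.]]
time_s: 8.8
eef_pos: [382.8, -244.8, 179.6]
ee_rot: [0.0, 1.0, 0.005, 0.0]
force: [-0.4, 0.6, -0.3]
grip_width: 1.001
grip_force: 0.0
```

```bash
python3 -m handwheel '[[[0,1,-45,0,0,0,1],[0,1,-45,0,0,0,1],[0,0,-40,0,0,0,1],[0,0,-22,0,0,0,1],[0,0,-12,0,0,0,1],[0,0,0,0,0,0,1],[10,0,0,0,0,0,1],[10,0,0,0,0,0,1]]]' 30
python3 -m handwheel '[[[8,0,0,0,0,0,1],[8,0,0,0,0,0,1],[8,0,0,0,0,0,1],[8,0,0,0,0,0,1],[5,0,0,0,0,0,1],[0,0,0,0,0,0,1]]]' 30
```

```text
time_s: 9.8
eef_pos: [403.3, -241.0, 16.2]
ee_rot: [0.001, 1.0, 0.006, 0.001]
force: [0.2, -0.4, -0.1]
grip_width: 0.997
grip_force: 0.0
time_s: 10.55
eef_pos: [439.5, -240.6, 15.3]
ee_rot: [0.0, 1.0, 0.006, 0.0]
force: [1.1, -0.5, -1.2]
grip_width: 1.003
grip_force: 0.0
```

```bash
python3 -m handwheel '[[[5,0,0,0,0,0,1],[5,0,0,0,0,0,1],[3,0,0,0,0,0,1],[2,0,0,0,0,0,1],[0,0,0,0,0,0,1]]]' 30
python3 -m handwheel '[[[1.5,0,0,0,0,0,1],[1.5,0,0,0,0,0,1],[0,0,0,0,0,0,1]]]' 30
```

```text
time_s: 11.18
eef_pos: [454.3, -240.6, 15.3]
ee_rot: [0.0, 1.0, 0.006, 0.0]
force: [-1.1, 0.3, 0.2]
grip_width: 1.001
grip_force: 0.0
time_s: 11.55
eef_pos: [457.2, -240.6, 15.4]
ee_rot: [0.0, 1.0, 0.006, 0.0]
force: [0.2, -0.9, 0.0]
grip_width: 0.999
grip_force: 0.3
```

```bash
python3 -m handwheel '[[[1.5,0,0,0,0,0,1],[1.5,0,0,0,0,0,1],[0,0,0,0,0,0,1]]]' 30
python3 -m handwheel '[[[1.5,0,0,0,0,0,1],[1.5,0,0,0,0,0,1],[0,0,0,0,0,0,1]]]' 30
python3 - <<'E'
from h import *
crop(capture("side"),300,150,90,80,7,"c4.png")
E
```

```text
time_s: 11.92
eef_pos: [459.2, -240.4, 15.3]
ee_rot: [-0.0, 1.0, 0.006, -0.001]
force: [-9.3, 1.3, 6.2]
grip_width: 0.998
grip_force: 4.6
time_s: 12.3
eef_pos: [459.4, -240.1, 15.4]
ee_rot: [-0.002, 1.0, 0.005, -0.004]
force: [-31.0, 1.1, 20.2]
grip_width: 1.0
grip_force: 15.4
```

View pics/c4.png

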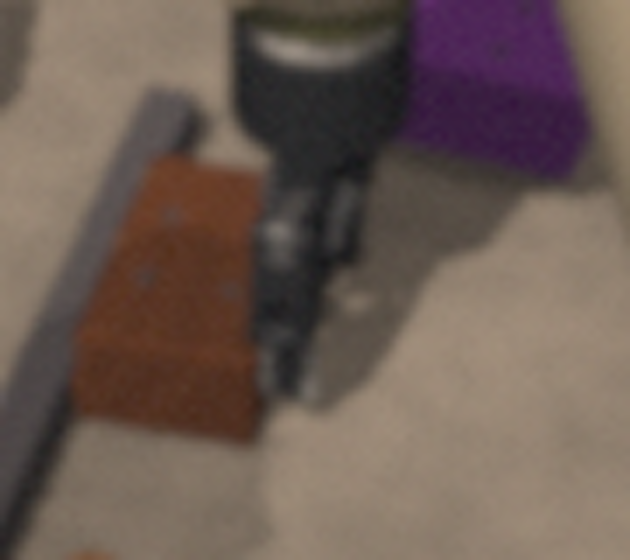

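The blank lies flat along the rail. Back off, lift, turn 90° and go to its right-hand end.

```bash
python3 -m handwheel '[[[-5,0,0,0,0,0,1],[-5,0,0,0,0,0,1],[-5,0,0,0,0,0,1],[0,0,40,0,0,0,1],[0,0,40,0,0,0,-0.3],[0,-20,20,0,0,10,-0.3],[0,-20,0,0,0,10,-0.3],[0,-20,0,0,0,10,-0.3]]]' 30
python3 -m handwheel '[[[10,-20,0,0,0,10,-0.3],[10,-10,0,0,0,10,-0.3],[10,-10,0,0,0,10,-0.3],[10,-5,0,0,0,10,-0.3],[10,0,0,0,0,10,-0.3],[10,0,0,0,0,10,-0.3],[0,0,0,0,0,0,-0.3]]]' 30
```

```text
time_s: 13.35
eef_pos: [448.1, -301.2, 115.5]
ee_rot: [0.0, 0.963, 0.268, 0.0]
force: [-0.4, -0.2, 0.4]
grip_width: 0.35
grip_force: 0.0
time_s: 14.22
eef_pos: [508.3, -345.4, 115.0]
ee_rot: [-0.0, 0.703, 0.711, 0.0]
force: [0.1, -0.3, 0.5]
grip_width: 0.353
grip_force: 0.0
```

```bash
python3 -m handwheel '[[[0,0,-40,0,0,0,-0.3],[0,0,-35,0,0,0,-0.3],[0,0,-15,0,0,0,-0.3],[0,0,-7,0,0,0,-0.3],[0,8,0,0,0,0,-0.3],[0,8,0,0,0,0,-0.3],[0,8,0,0,0,0,-0.3],[0,8,0,0,0,0,-0.3]]]' 30
python3 -m handwheel '[[[0,10,0,0,0,0,-0.3],[0,12,0,0,0,0,-0.3],[0,12,0,0,0,0,-0.3],[0,12,0,0,0,0,-0.3],[0,12,0,0,0,0,-0.3],[0,12,0,0,0,0,-0.3],[0,12,0,0,0,0,-0.3],[0,0,0,0,0,0,-0.3]]]' 30
python3 - <<'E'
from h import *
crop(capture("side"),250,150,140,110,5.5,"c5.png")
E
```

```text
time_s: 15.22
eef_pos: [508.3, -313.4, 18.9]
ee_rot: [0.001, 0.703, 0.712, -0.0]
force: [-0.8, -3.4, 1.4]
grip_width: 0.352
grip_force: 1.3
time_s: 16.23
eef_pos: [508.1, -229.9, 18.5]
ee_rot: [-0.0, 0.702, 0.712, 0.0]
force: [0.7, 0.6, 5.1]
grip_width: 0.352
grip_force: 0.0
```

View pics/c5.png

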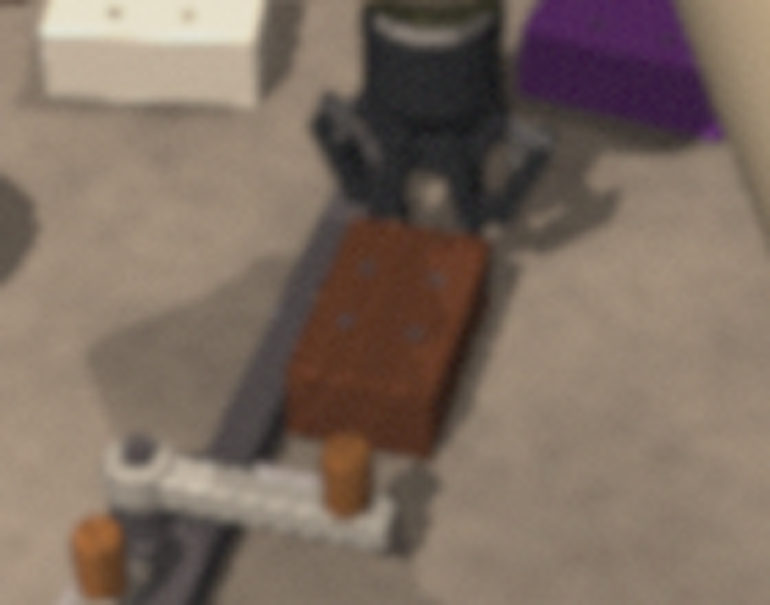

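The blank slides flat along the rail towards the pad, with its end at crop (360,430) and the stop at (270,490). Carry on, slower near the pad.

```bash
python3 -m handwheel '[[[0,10,0,0,0,0,-0.3],[0,10,0,0,0,0,-0.3],[0,10,0,0,0,0,-0.3],[0,10,0,0,0,0,-0.3],[0,8,0,0,0,0,-0.3],[0,4,0,0,0,0,-0.3],[0,2,0,0,0,0,-0.3],[0,0,0,0,0,0,-0.3]]]' 30
python3 -m handwheel '[[[0,1,0,0,0,0,-0.3],[0,1,0,0,0,0,-0.3],[0,1,0,0,0,0,-0.3],[0,1,0,0,0,0,-0.3],[0,1,0,0,0,0,-0.3],[0,0,0,0,0,0,-0.3]]]' 30
```

```text
time_s: 17.27
eef_pos: [508.1, -176.7, 18.5]
ee_rot: [0.0, 0.702, 0.712, 0.0]
force: [0.8, -1.7, 5.6]
grip_width: 0.35
grip_force: 1.5
time_s: 18.02
eef_pos: [508.1, -172.0, 18.5]
ee_rot: [0.0, 0.703, 0.712, -0.0]
force: [0.5, -3.6, 5.8]
grip_width: 0.349
grip_force: 2.2
```

```bash
for i in 1; do python3 -m handwheel '[[[0,1,0,0,0,0,-0.3],[0,1,0,0,0,0,-0.3],[0,1,0,0,0,0,-0.3],[0,0,0,0,0,0,-0.3]]]' 30; done
python3 -m handwheel '[[[0,1,0,0,0,0,-0.3],[0,1,0,0,0,0,-0.3],[0,0,0,0,0,0,-0.3]]]' 30
```

```text
time_s: 18.52
eef_pos: [508.1, -169.0, 18.5]
ee_rot: [0.0, 0.703, 0.712, -0.0]
force: [0.4, -4.3, 5.7]
grip_width: 0.35
grip_force: 2.2
time_s: 18.9
eef_pos: [508.1, -167.0, 18.5]
ee_rot: [0.0, 0.703, 0.712, -0.0]
force: [0.6, -3.2, 5.6]
grip_width: 0.354
grip_force: 2.3
```

```bash
python3 -m handwheel '[[[0,1,0,0,0,0,-0.3],[0,0,0,0,0,0,-0.3]]]' 30
```

```text
time_s: 19.15
eef_pos: [508.1, -166.0, 18.5]
ee_rot: [0.0, 0.703, 0.712, -0.0]
force: [0.8, -3.8, 5.3]
grip_width: 0.35
grip_force: 2.3
```

```bash
python3 -m handwheel '[[[0,1,0,0,0,0,-0.3],[0,1,0,0,0,0,-0.3],[0,0,0,0,0,0,-0.3]]]' 30
```

```text
time_s: 19.52
eef_pos: [508.1, -164.0, 18.5]
ee_rot: [0.0, 0.703, 0.712, -0.0]
force: [-0.3, -4.0, 4.4]
grip_width: 0.349
grip_force: 2.3
```

```bash
python3 -m handwheel '[[[0,1,0,0,0,0,-0.3],[0,0,0,0,0,0,-0.3]]]' 30
```

```text
time_s: 19.77
eef_pos: [508.1, -163.0, 18.5]
ee_rot: [0.0, 0.703, 0.712, -0.0]
force: [0.8, -3.3, 5.2]
grip_width: 0.351
grip_force: 2.3
```

Run:
```python
from h import *
t=capture("top")
crop(t,310,180,90,70,8,"c6.png"); print(sense()["force"])
```

```text
[-0.1173329  -4.15817691  5.41592679]
```

View pics/c6.png

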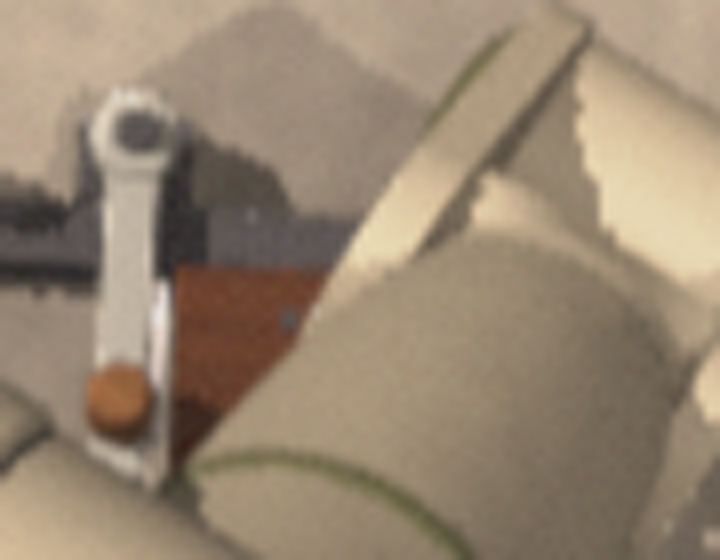

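The blank's end (crop x≈177) is only about 1 px, or 2–3 mm, from the pad face (x≈170). Finish with small steps.

```bash
python3 -m handwheel '[[[0,1,0,0,0,0,-0.3],[0,0,0,0,0,0,-0.3]]]' 30
```

```text
time_s: 20.08
eef_pos: [508.0, -162.0, 18.5]
ee_rot: [0.0, 0.703, 0.712, -0.0]
force: [-0.3, -4.6, 4.9]
grip_width: 0.349
grip_force: 2.3
```

```bash
python3 -m handwheel '[[[0,0.6,0,0,0,0,-0.3],[0,0,0,0,0,0,-0.3]]]' 30
```

```text
time_s: 20.32
eef_pos: [508.1, -161.5, 18.5]
ee_rot: [0.0, 0.703, 0.712, -0.0]
force: [0.6, -5.2, 5.4]
grip_width: 0.355
grip_force: 2.4
```

```bash
python3 -m handwheel '[[[0,0.6,0,0,0,0,-0.3],[0,0,0,0,0,0,-0.3]]]' 30
```

```text
time_s: 20.58
eef_pos: [508.1, -161.0, 18.5]
ee_rot: [0.0, 0.703, 0.712, -0.0]
force: [0.1, -5.7, 6.0]
grip_width: 0.353
grip_force: 2.7
```

```bash
python3 -m handwheel '[[[0,0.6,0,0,0,0,-0.3],[0,0,0,0,0,0,-0.3]]]' 30
```

```text
time_s: 20.82
eef_pos: [508.1, -161.0, 18.5]
ee_rot: [0.001, 0.703, 0.712, -0.0]
force: [-0.3, -8.5, 4.9]
grip_width: 0.346
grip_force: 4.2
```

```bash
python3 -m handwheel '[[[0,0.5,0,0,0,0,-0.3],[0,0,0,0,0,0,-0.3]]]' 30
```

```text
time_s: 21.08
eef_pos: [508.1, -160.9, 18.5]
ee_rot: [0.001, 0.703, 0.712, -0.001]
force: [-1.6, -11.9, 3.1]
grip_width: 0.349
grip_force: 5.8
```

```bash
python3 -m handwheel '[[[0,0.4,0,0,0,0,-0.3],[0,0,0,0,0,0,-0.3],[0,0,0,0,0,0,-0.3],[0,0,0,0,0,0,-0.3],[0,0,0,0,0,0,-0.3]]]' 30
```

```text
time_s: 21.7
eef_pos: [508.0, -160.9, 18.5]
ee_rot: [0.001, 0.703, 0.712, -0.001]
force: [-2.4, -13.5, 2.7]
grip_width: 0.355
grip_force: 6.7
```

The blank is pressed home, with about 10 N net at the stop. Back off, lift clear and check.

```bash
python3 -m handwheel '[[[0,-2,0,0,0,0,-0.3],[0,-8,0,0,0,0,-0.3],[0,-15,0,0,0,0,-0.3],[0,-10,20,0,0,0,-0.3],[0,-10,50,0,0,0,-0.3],[0,-40,40,0,0,0,-0.3],[0,-50,0,0,0,0,-0.3],[-30,-50,0,0,0,0,-0.3]]]' 30
python3 -m handwheel '[[[-40,-40,0,0,0,0,-0.3],[-40,-40,0,0,0,0,-0.3],[-40,-30,0,0,0,0,-0.3],[0,0,0,0,0,0,-0.3]]]' 30
python3 - <<'E'
from h import *
crop(capture("top"),180,160,260,130,3,"c7.png")
E
```

```text
time_s: 22.7
eef_pos: [478.0, -346.5, 128.2]
ee_rot: [0.0, 0.702, 0.712, 0.0]
force: [0.5, -0.2, -0.5]
grip_width: 0.352
grip_force: 0.0
time_s: 23.2
eef_pos: [355.2, -456.9, 127.8]
ee_rot: [-0.001, 0.704, 0.71, 0.0]
force: [0.0, 0.5, -0.2]
grip_width: 0.349
grip_force: 0.0
```

View pics/c7.png

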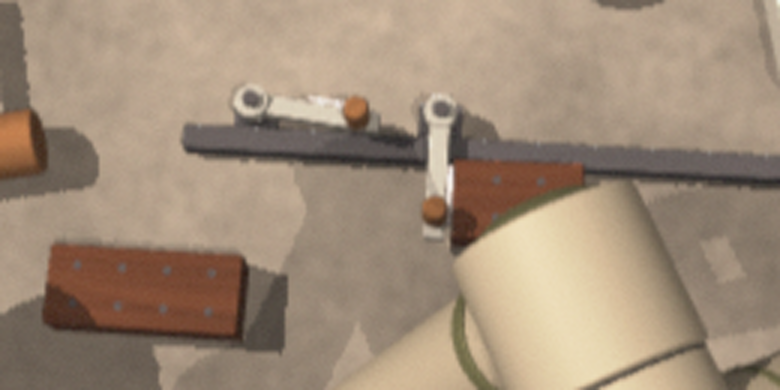

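The blank's end is against the pad (crop x≈452) and its long side is flush with the rail. The left stop, stock blank and mallet are where they were, so I'm handing in.

```bash
python3 -c "
from rig import *
print(finish_job())"
```

```text
the job is handed in; nothing more can be done
None
```

I handed the job in: the short blank lies flat against the rail with its end home against the fully swung-out right-hand stop, pressed with about 10 N; no verdict came back.

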